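Refit a cleaned air filter in its bayonet housing

TASK

The cleaned air filter cartridge lies on its side. Stand it on its foot on the bench and let go of it, then take it again and fit it in the filter housing: let its two lugs find the slots in the locking ring, push it in against the spring, turn it clockwise to the stop and let it spring up into the notches, so that it stays locked when you let go. Leave the brush, the jacks and the shears where they lie.

Things in the scene. Friction and masses are not known exactly. Their poses are not given: they have to be found in the camera images.
- filter_centre (a point): Loose filter cartridge, 154 mm long, 0.24 to 0.39 kg, lying on its side at first; this point is on its axis, 77 mm from the foot. Own z runs along the axis from foot to cap, own y along wing and lugs. Lying, it rests on flats of foot and cap and does not roll: axis 4 degrees up towards the cap, own y level, own +x down.
- filter_foot (a point): Centre of the flat underside of the cartridge's foot; same axes. Heights above it in mm: 0-12 octagonal steel foot, 46 across flats; 12-60 ribbed copper element, diameter 44; 65-100 round steel neck, diameter 51; 100-126 cap; 126-154 wing.
- filter_lug (a point): Tip of one of the two steel lugs on the cartridge's neck, on its own +y side, 34 mm from the axis and 84 mm above the foot; the other is opposite, on the -y side. Each is 14 mm wide and 8 mm high.
- filter_cap (a point): Centre of the cartridge's octagonal aluminium cap, 113 mm above the foot: 26 mm thick, 60 mm across flats, with flats facing own +y, -y, +x and -x; same axes.
- filter_wing (a point): Centre of the wing handle on the cap, an aluminium bar 18 mm thick (own x), 54 mm long (own y) and 28 mm high, 140 mm above the foot; same axes.
- housing_mouth (a point): Centre of the mouth of the fixed filter housing, level with the top of its steel locking ring, 120 mm above the bench; z up, y along the two air ports. Ring: outer diameter 86 mm, bore 56 mm, with two lug slots opposite each other, 19 mm wide (some 4 degrees of play each way), deep enough for the lugs, on a line within 18 degrees either way of y.
- housing_slots (a point): Same point and axes as housing_mouth, not turned with the slots: the ring was clamped by hand and no reading gives its angle. Press lightly and turn to find the slots, or look. With the lugs on top of the ring the foot is 40 mm above the bench; over the slots the cartridge drops 7 mm onto the spring plate (foot at 33 mm).
- housing_plate (a point): Centre of the top of the spring plate in the housing at rest, 33 mm above the bench. Pushing the foot down on it takes 9 N at first, 15 N at the end (less the cartridge's weight). 13 mm lower the cap meets the ring (foot at 20 mm); the lugs can turn under the ring's rim once the foot is below 22 mm.
- housing_track (a point): Point on the housing's axis 26 mm above the bench, where the locked foot ends. From above, the lugs turn clockwise only: 50 degrees from mid-slot to a hard stop. Let go there (or within 4 degrees of it), the spring lifts the cartridge 4 mm into the notches (6 mm gap under the cap). Before them it stays low (22 mm) or springs out.
- housing_port (a point): End of the left air port of the housing (own +y), 82 mm from its axis, 56 mm above the bench, 17 mm thick; the other is opposite. Base plate 112 mm square; clamp ears stick out of the ring to 56 mm from the axis at the back.
- brush: Flat dusting brush, 186x30x20 mm, loose on the bench in front of the cartridge, on the robot's side; leave it.
- jacks: Glassblower's jacks, steel, 265x58x13 mm, loose on the bench behind the work; leave them.
- shears: Shears with a brass pivot, 208x78x11 mm, loose on the bench behind the housing; leave them.

How it is judged (in metres and radians):
On the way:
1. the cartridge stands on its foot on the bench beside the housing, let go (angle between filter_centre's own z axis and vertical below 0.06 rad and height (world z) of filter_centre between 0.073 and 0.081 m and horizontal distance between filter_centre and housing_mouth above 0.07 m and contact force between the fingers and filter below 0.3 N), for 0.2 s.
At the end, for the whole second after the job is handed in: The cartridge stands upright (3 degrees) and centred (4 mm) in the housing, sprung up into the ring's notches, and nothing holds it: filter_centre is 15.5 to 18.7 mm below housing_mouth (17 locked; 21 under the passage; 10 or less not locked) (z of filter_centre in the frame of housing_mouth between -0.0187 and -0.0155 m and horizontal distance between filter_centre and housing_mouth below 0.004 m and angle between filter_cap's own z axis and vertical below 0.05 rad and contact force between each of the arm, the fingers and filter below 0.3 N); the robot touches nothing.
It fails at once if a bystander (brush, jacks or shears) is moved by more than 30 mm (distance of any of brush, jacks, shears from where it was at the start of the episode above 0.03 m).
It also fails if it takes over 72 s, if anything falls off the work surface, if the arm or the gripper's body presses on something with over 40 N, if the wrist force passes 120 N, or if a joint passes its speed limit or range.

ROBOT

A 6-joint arm with a two-finger parallel gripper is mounted at the origin on a cart in front of the work surface, level with it; the furniture and walls round the work are solid. World frame = base frame: x ahead of the robot, y to its left, z up, the work surface at z = 0. Lengths are in m, angles in degrees, forces in N, time in s.
With the tool pointing down it reaches from about 0.375 to 0.75 m from the base axis. Payload 9 kg.
Tool frame: the origin (TCP) lies between the finger pads; the fingertips stand 19 mm ahead of it and the grasp point (between the pads) is the TCP; z points along the fingers, y is the line along which they close (so a half turn about z gives the same grasp; the last joint's range is limited). The gripper opens to 85 mm and grips with 20 to 120 N. Pads are 22 mm wide; open, the fingers measure 114 mm over their backs; the gripper's body (76 mm by 85 mm) begins 54 mm behind the grasp point. The pads swing forward as they close: fully open they stand 13 mm farther back than shut.
Start: joints at [57.943, 5.964, 5.575, 89.605, 0, 77.527], TCP at [0.201, 0.565, 0.25] pointing down, gripper open.
Joint ranges: [-171.21, 171.21], [-48.23, 106.86], [-62.78, 66.21], [-105.2, 120.99], [-86.42, 89.51], [-180, 180]. Speed limits (degrees/s): [127.2, 127.2, 147.25, 180, 180, 180].

INTERFACE

Orientations are given as [roll, pitch, yaw] about the fixed x, y, z axes, in that order (R = Rz(yaw) Ry(pitch) Rx(roll)).
In Python, from workcell import r gives the robot as it stands.
- The arm moves only by the tool servo_tool, never from a script. Its argument "rows" is a list of rows, each a list of 6 numbers: the shift along the tool's x, y, z in cm, then the turn, a rotation vector about the tool's x, y, z in rad. A call has 1 to 20 rows; each row is the pose to reach, as a shift and turn from the pose commanded when the call began, along the tool's axes at that moment; what a row does not reach only later rows make up. A row lasts 1/8 s, in which the tool goes at most 62.5 mm and 10.7 degrees, less where a joint would pass 70% of its speed; a pose out of reach is approached as far as the arm can. A call with a gripper value outside its range is refused whole. "hand" is the finger opening in cm, from 0 to 8.54, set as the call begins (left out, the last holds). The fingers move at their own pace and stop on an object; "grip_force" is the grip in N (left out, the last holds). Time passes only in rows, so rows that repeat a pose let the fingers close. It gives the time, the measured TCP pose, the force, the opening and the grip force at its end, in the units of the state.
- r.state(): the state, without advancing time (a new reading comes with each control period).
- r.grab_frame(name): name is "side" or "top"; returns a dict with "pixels" (400x640x3 uint8, blue, green, red), "fovy" (degrees; the focal length in pixels is half the picture's height over the tangent of half this angle, whatever the lens; pixels are square), "cx", "cy" (the principal point, pixels), "R" (3x3) and "t" (3): a world point X has camera coordinates R X + t. Camera axes: x right, y down, z forward; pixel columns grow to the right and rows downward; lengths in m; the calibration is good to about 2 mm. A picture is of the moment at which its call begins. There is no depth.
- r.sign_off(): hands the job in; it is judged then, once.
Trained networks look in a picture, given as the dict that the camera call returned (one of the last four; its "shot" number tells which), for a name from the list of things; names that differ only in an ending like _2 or _b are one class to them, and where a whole thing is asked for, a point or a joint stands for the part that bears it (a point fixed in the world has none). Each returns a list of dicts, best first, with "conf" (0 to 1); they miss things now and then, are a little off and sometimes report something else, mostly with a low value. They report only what shows in the picture. A call takes as long as a camera call.
- r.spot_in(picture, name): "at" ([x, y, z] in m, in the coordinates of the camera as it stood for that picture, good to about 4 mm: the middle of the surface that is visible of it).
- r.mark_of(picture, name): "at" ([x, y, z] in m, in the coordinates of the camera as it stood for that picture, good to about 4 mm: a listed point, or the origin of a listed thing).
The state is a dict: "time": time; "joint_positions": joint angles; "joint_velocities": joint speeds; "tau": joint torques, N m; "tool_pos": TCP position; "orientation": TCP orientation; "force": force on the tool from outside, world axes, zero at the start; "wrist_torque": the same for the moment, N m; "grip_width": opening from 0.0 (shut) to 1.0 (fully open); "gripper_force": force on a finger pad.
Only numpy, scipy, OpenCV 4.12 (cv2) and the standard library are available. Lean on these libraries where they do the work, as an engineer would, in place of code of your own. Each camera call takes 0.05 s, during which the arm holds its last target. There are 200 camera calls.

## Working session

There is one attempt and no reset: what is moved stays moved. The work goes in short steps, Python scripts to look and compute and a tool call to move; the robot and the scene stay as the last step left them, time stands still between calls to the robot, and variables do not carry over. Pictures are saved under pics/ and viewed, at most 10 in all, crops included, and the job is handed in when it is done.

Besides the shell and the picture viewer there is one more tool, called after "Request:" by a JSON object that holds its "fn" and its "kwargs". servo_tool: Moves the arm, as the interface text tells. Its arguments: {"type":"object","properties":{"rows":{"type":"array","items":{"type":"array","items":{"type":"number"}}},"hand":{"type":"number"},"grip_force":{"type":"number"}},"required":["rows"]}

```bash
mkdir -p pics; ls
cat > h.py <<'E'
import numpy as np, cv2
from workcell import r
from scipy.spatial.transform import Rotation as Ro
def world(p,a): return np.array(p['R']).T@(np.array(a)-np.array(p['t']))
def proj(p,X):
    c=np.array(p['R'])@np.array(X)+np.array(p['t']); f=200/np.tan(np.radians(p['fovy'])/2)
    return np.array([p['cx']+f*c[0]/c[2],p['cy']+f*c[1]/c[2]])
def marks(p,names):
    for n in names:
        for d in r.mark_of(p,n)[:2]: print(n,round(d['conf'],2),np.round(world(p,d['at']),4))
def pose():
    s=r.state(); return np.array(s['tool_pos']),Ro.from_euler('xyz',s['orientation'],degrees=True)
def delta(pos,rpy):
    p,R=pose(); G=Ro.from_euler('xyz',rpy,degrees=True)
    return np.round(R.inv().apply(np.array(pos)-p)*100,2),np.round((R.inv()*G).as_rotvec(),4)
E
python3 - <<'E'
from h import *
s=r.state(); print(s)
for c in ('top','side'):
    p=r.grab_frame(c); cv2.imwrite(f'pics/{c}0.png',p['pixels']); print(c,p['fovy'],p['cx'],p['cy'],np.round(p['R'],3).tolist(),np.round(p['t'],3))
    marks(p,['filter_foot','filter_centre','filter_cap','filter_wing','filter_lug','housing_mouth','housing_port','brush','jacks','shears'])
E
```

```text
pics
{'time': 0.0, 'joint_positions': array([5.79408710e+01, 5.99767275e+00, 5.52793742e+00, 8.96038832e+01,
       1.19916026e-04, 7.75250101e+01]), 'joint_velocities': array([ 0.04038607,  0.01724569,  0.06757752,  0.03858139,  0.00673438,
       -0.02959967]), 'tau': array([-2.61692348e-04, -5.56933486e+01,  5.03644216e+01,  1.71378226e-02,
       -1.85535910e-04,  2.68625757e-05]), 'tool_pos': array([0.20096103, 0.56503112, 0.2495404 ]), 'orientation': array([-1.79928146e+02, -1.60196662e-02,  1.60415851e+02]), 'force': array([-0.35057484, -0.02802269, -0.21382327]), 'wrist_torque': array([0.02175624, 0.00542819, 0.04020412]), 'gripper_force': 0.0, 'grip_width': 0.9991882023770515}
top 54.77292491181942 309.2715903528093 200.00412276885584 [[0.028, -0.999, 0.022], [-0.998, -0.03, -0.057], [0.058, -0.02, -0.998]] [0.008 0.562 0.914]
filter_foot 0.73 [0.5384 0.1052 0.0222]
filter_centre 0.79 [0.5349 0.1801 0.0243]
filter_centre 0.39 [0.537  0.1014 0.0228]
filter_cap 0.98 [0.5371 0.2205 0.0289]
filter_wing 0.55 [0.5455 0.2468 0.031 ]
filter_lug 0.81 [0.5032 0.1912 0.0304]
housing_mouth 0.97 [ 0.5292 -0.1339  0.1173]
housing_port 0.66 [ 0.5475 -0.0525  0.0557]
brush 0.84 [ 0.3951  0.1527 -0.0023]
jacks 0.89 [ 0.7438  0.1943 -0.0021]
shears 0.59 [ 0.7167 -0.0415 -0.0027]
shears 0.35 [ 0.5247 -0.137   0.0332]
side 47.02945192172635 322.81442967504614 193.1499656944458 [[0.88, -0.475, 0.005], [-0.168, -0.32, -0.933], [0.445, 0.82, -0.361]] [-0.482  0.179  0.658]
filter_foot 0.63 [0.534  0.1025 0.0214]
filter_centre 0.93 [0.5375 0.18   0.032 ]
filter_cap 0.75 [0.541  0.2205 0.0302]
filter_wing 0.56 [0.5408 0.2455 0.0331]
filter_lug 0.83 [0.5041 0.1876 0.0286]
filter_lug 0.57 [ 0.7172 -0.0413  0.003 ]
housing_mouth 0.81 [ 0.5232 -0.1386  0.1257]
brush 0.56 [ 0.3968  0.1506 -0.001 ]
jacks 0.89 [ 0.7444  0.1987 -0.0017]
shears 0.88 [ 0.7198 -0.0451  0.0012]
```

View pics/top0.png

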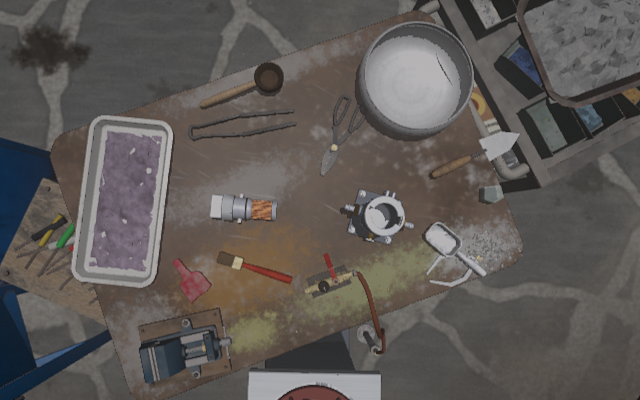

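View pics/side0.png

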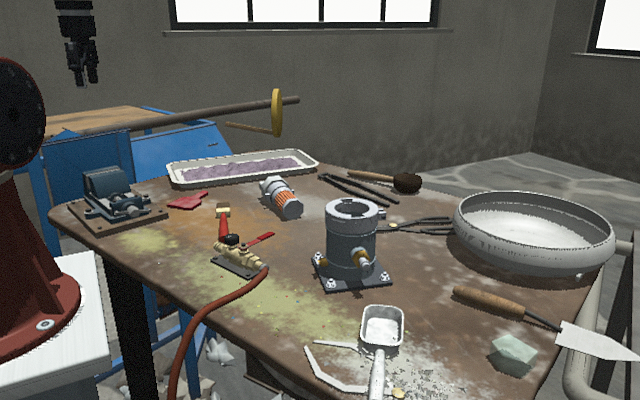

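The top view shows the cartridge at about (245,208) with its cap to the left (+y), and the housing ring at (384,215). The side view shows the cartridge at (282,197) and the ring at (355,210). Next I'll zoom in on the top view.

Run:
```python
import cv2,numpy as np
im=cv2.imread('pics/top0.png')
a=cv2.resize(im[180:250,345:425],None,fx=7,fy=7,interpolation=cv2.INTER_CUBIC)
b=cv2.resize(im[188:228,205:285],None,fx=7,fy=7,interpolation=cv2.INTER_CUBIC)
o=np.zeros((600,800,3),np.uint8)
cv2.imwrite('pics/crop0.png',cv2.resize(np.vstack([a,b]),None,fx=.77,fy=.77))
```

```text
(no output)
```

View pics/crop0.png

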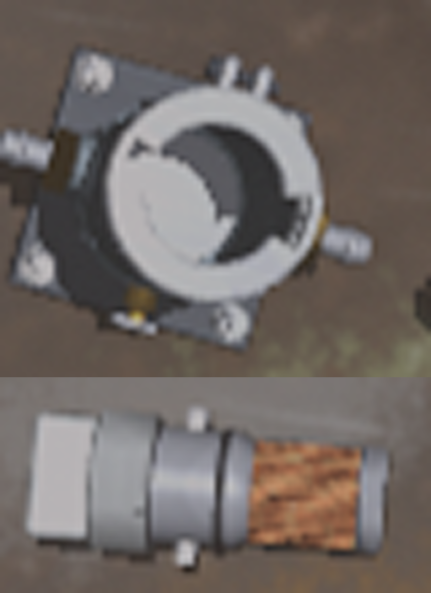

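The crop shows the ring's outer edge centred at crop (215,193), with slots at about (143,150) and (300,222). The cartridge lugs are at (198,418) and (185,553), and its axis runs from (40,475) to (378,500). I'll convert these to world coordinates.

```bash
cat >> h.py <<'E'
def unproj(p,uv,z):
    f=200/np.tan(np.radians(p['fovy'])/2); R=np.array(p['R']); C=-R.T@np.array(p['t'])
    d=R.T@np.array([(uv[0]-p['cx'])/f,(uv[1]-p['cy'])/f,1.]); return C+d*(z-C[2])/d[2]
E
python3 - <<'E'
from h import *
p=r.grab_frame('top'); k=5.39
def H(u,v): return (345+u/k-.4,180+v/k-.4)
def F(u,v): return (205+u/k-.4,188+(v-377)/k-.4)
az=lambda a,b: np.degrees(np.arctan2(*(b-a)[1::-1]))
c=unproj(p,H(215,193),.12); print('ring',c)
for a in ((105,193),(325,193),(215,83),(215,303)): print(np.linalg.norm(unproj(p,H(*a),.12)-c))
s1,s2=unproj(p,H(143,150),.12),unproj(p,H(300,222),.12); print('slots',s1,s2,az(s2,s1),(s1+s2)/2)
l=unproj(p,F(185,553),.03),unproj(p,F(198,418),.03); print('lugs',l,np.linalg.norm(l[0]-l[1]),az(*l))
a,b=unproj(p,F(378,500),.03),unproj(p,F(38,475),.035);print('axis',a,b,az(a,b))
cap=unproj(p,F(122,483),.061); print('captop',cap)
p2=r.grab_frame('side')
for q in (p,p2):
  marks(q,['housing_mouth','housing_port','housing_slots','filter_foot','filter_cap','filter_wing','filter_lug'])
E
```

```text
ring [ 0.52734023 -0.13552459  0.12      ]
0.043905321479016844
0.04400807072221613
0.04386445280689717
0.04360028859453489
slots [ 0.54361329 -0.10645858  0.12      ] [ 0.51678708 -0.16967912  0.12      ] 67.00715246536643 [ 0.53020018 -0.13806885  0.12      ]
lugs (array([0.50812777, 0.18923102, 0.03      ]), array([0.56742294, 0.18583732, 0.03      ])) 0.059392217240971316 -3.275689354603818
axis [0.53373528 0.10579636 0.03      ] [0.54018418 0.25344131 0.035     ] 87.4990000469218
captop [0.53691825 0.21196986 0.061     ]
housing_mouth 0.77 [ 0.5254 -0.1389  0.119 ]
housing_port 0.67 [ 0.5493 -0.0547  0.0564]
housing_slots 0.65 [ 0.5264 -0.1378  0.12  ]
filter_foot 0.97 [0.5378 0.1014 0.0224]
filter_cap 0.69 [0.54   0.2168 0.0264]
filter_wing 0.92 [0.5452 0.245  0.0361]
filter_lug 0.63 [0.5073 0.1916 0.0305]
housing_mouth 0.96 [ 0.5274 -0.1362  0.1238]
housing_slots 0.69 [ 0.5267 -0.1359  0.1186]
housing_slots 0.16 [0.5068 0.1928 0.0297]
filter_foot 0.62 [0.5335 0.1056 0.0209]
filter_cap 0.68 [0.5414 0.2172 0.0316]
filter_wing 0.98 [0.5393 0.2432 0.0325]
filter_lug 0.94 [0.5025 0.1882 0.029 ]
```

Run:
```python
from h import *
G=Ro.from_euler('xyz',[180,41,87.2],degrees=True); d=G.as_matrix()[:,2]; print(d)
c=np.array([.540,.217,.031])
for k in (.14,): print(c-k*d, delta(c-k*d+[0,0,.03],[180,41,87.2]))
```

```text
[-0.03204833 -0.65527578 -0.75470958]
[0.54448677 0.30873861 0.13665934] (array([-40.95, -12.66,   8.37]), array([ 0.4562, -0.6139,  1.2198]))
```

Request:
{"fn": "servo_tool", "kwargs": {"rows": [[-20,-6,2,0.23,-0.31,0.61],[-41,-12.66,8.37,0.4562,-0.6139,1.2198],[-41,-12.66,8.37,0.4562,-0.6139,1.2198],[-41,-12.66,8.37,0.4562,-0.6139,1.2198],[-41,-12.66,8.37,0.4562,-0.6139,1.2198],[-41,-12.66,8.37,0.4562,-0.6139,1.2198],[-41,-12.66,8.37,0.4562,-0.6139,1.2198],[-41,-12.66,8.37,0.4562,-0.6139,1.2198],[-41,-12.66,8.37,0.4562,-0.6139,1.2198],[-41,-12.66,8.37,0.4562,-0.6139,1.2198],[-41,-12.66,8.37,0.4562,-0.6139,1.2198],[-41,-12.66,8.37,0.4562,-0.6139,1.2198]], "hand": 8.5}}

```text
time: 3.4
tool_pos: [0.5448, 0.3091, 0.168]
orientation: [179.9, 40.9, 87.2]
force: [-0.4, 0.3, 0.4]
grip_width: 0.996
gripper_force: 0.0
```

Run:
```python
from h import *
print(np.round(r.state()['joint_positions'],1),r.state()['tool_pos'],r.state()['orientation'])
G=Ro.from_euler('xyz',[180,41,87.2],degrees=True); d=G.as_matrix()[:,2]
c=np.array([.540,.217,.031])
for k in (.06,-.005): print(delta(c-k*d,[180,41,87.2]))
p=r.grab_frame('top'); marks(p,['filter_cap','filter_wing','filter_foot'])
p=r.grab_frame('side'); marks(p,['filter_cap','filter_wing','filter_foot'])
```

```text
[ 31.8  45.5  38.1 108.7 -32.7 132.3] [0.54477146 0.30914243 0.16800422] [179.89970591  40.91501738  87.21738366]
(array([ 2.01, -0.05, 10.4 ]), array([ 0.0019, -0.0015,  0.0002]))
(array([ 2.  , -0.06, 16.9 ]), array([ 0.0019, -0.0015,  0.0002]))
filter_cap 0.94 [0.5405 0.2201 0.026 ]
filter_cap 0.34 [0.5482 0.2456 0.0331]
filter_wing 0.87 [0.5479 0.2419 0.0315]
filter_wing 0.71 [ 0.7186 -0.0436 -0.0041]
filter_foot 0.95 [0.5361 0.1029 0.0234]
filter_cap 0.73 [0.5393 0.2181 0.032 ]
filter_wing 0.63 [0.541  0.2455 0.0343]
filter_wing 0.44 [ 0.5267 -0.134   0.123 ]
filter_foot 0.62 [0.5335 0.1052 0.0207]
```

Request:
{"fn": "servo_tool", "kwargs": {"rows": [[2,-0.05,6,0,0,0],[2,-0.05,10,0,0,0],[2,-0.05,13,0,0,0],[2,-0.05,15.5,0,0,0],[2,-0.05,16.9,0,0,0],[2,-0.05,16.9,0,0,0],[2,-0.05,16.9,0,0,0]]}}

```text
time: 4.68
tool_pos: [0.5403, 0.2137, 0.0268]
orientation: [179.9, 41.0, 87.2]
force: [-0.2, 0.5, -0.3]
grip_width: 0.996
gripper_force: 0.0
```

Request:
{"fn": "servo_tool", "kwargs": {"rows": [[0,0,0,0,0,0],[0,0,0,0,0,0],[0,0,0,0,0,0],[0,0,0,0,0,0],[0,0,0,0,0,0],[0,0,0,0,0,0]], "hand": 4, "grip_force": 80}}

```text
time: 5.42
tool_pos: [0.5403, 0.2136, 0.0268]
orientation: [179.9, 41.0, 87.2]
force: [-1.1, 2.6, 5.2]
grip_width: 0.694
gripper_force: 85.3
```

Run:
```python
from h import *
p=r.grab_frame('side'); a=cv2.resize(p['pixels'][130:260,200:400],None,fx=3,fy=3); cv2.imwrite('pics/s1.png',a)
print(delta([.54,.21,.20],[180,41,87.2]),delta([.54,.20,.20],[180,-45,87.2]),delta([.54,.20,.20],[180,-2,87.2]))
```

```text
(array([-11.63,   0.02, -12.85]), array([ 0.0013, -0.0007, -0.0004])) (array([-12.38,   0.06, -12.2 ]), array([1.3000e-03, 1.5003e+00, 6.0000e-04])) (array([-12.38,   0.06, -12.2 ]), array([0.0014, 0.7498, 0.    ]))
```

View pics/s1.png

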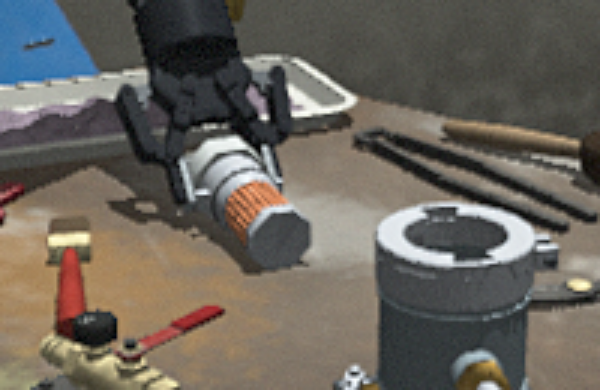

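The cartridge is gripped by its cap at 59 mm opening, with the fingers on both side flats. Now I'll lift it and turn it upright.

Request:
{"fn": "servo_tool", "kwargs": {"rows": [[-2,0,-2,0,0,0],[-5,0,-5,0,0,0],[-9,0,-9,0,0.1,0],[-12.4,0.06,-12.2,0,0.25,0],[-12.4,0.06,-12.2,0,0.4,0],[-12.4,0.06,-12.2,0,0.55,0],[-12.4,0.06,-12.2,0,0.7,0],[-12.4,0.06,-12.2,0,0.85,0],[-12.4,0.06,-12.2,0,1.0,0],[-12.4,0.06,-12.2,0,1.15,0],[-12.4,0.06,-12.2,0,1.3,0],[-12.4,0.06,-12.2,0,1.4,0],[-12.4,0.06,-12.2,0,1.5,0],[-12.4,0.06,-12.2,0,1.5,0],[-12.4,0.06,-12.2,0,1.5,0]]}}

```text
time: 7.35
tool_pos: [0.5397, 0.1995, 0.1993]
orientation: [-180.0, -44.8, 87.2]
force: [0.1, 0.8, -3.9]
grip_width: 0.696
gripper_force: 87.0
```

Run:
```python
from h import *
print(np.round(r.state()['joint_positions'],1),r.state()['tool_pos'],r.state()['orientation'])
for c in ('side','top'):
    p=r.grab_frame(c); marks(p,['filter_cap','filter_wing','filter_foot','filter_lug','filter_centre'])
    if c=='side': cv2.imwrite('pics/s2.png',cv2.resize(p['pixels'][80:230,190:390],None,fx=3,fy=3))
```

```text
[-14.2  -0.5 -15.3  86.4  43.7  74.1] [0.53970296 0.19946375 0.19932451] [-179.98464314  -44.81310389   87.20170282]
filter_cap 0.91 [0.5422 0.1946 0.2002]
filter_wing 0.97 [0.5369 0.1971 0.2312]
filter_foot 0.91 [0.539  0.1969 0.0882]
filter_lug 0.86 [0.5073 0.1975 0.1711]
filter_centre 0.84 [0.5381 0.1987 0.1682]
filter_cap 0.92 [0.5394 0.1971 0.1967]
filter_wing 0.6 [0.5456 0.1993 0.2306]
filter_centre 0.56 [0.5376 0.1958 0.1978]
```

View pics/s2.png

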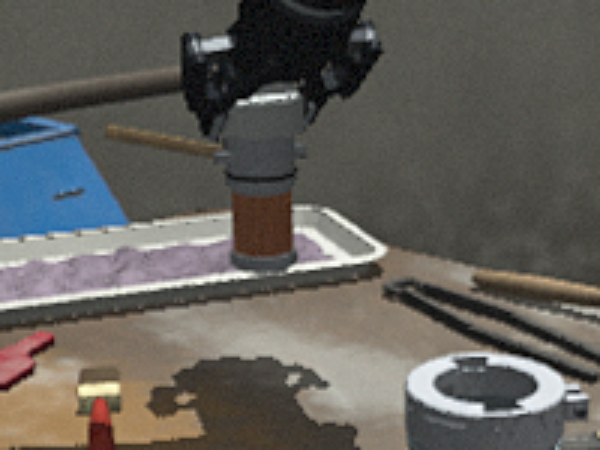

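The cartridge hangs upright with its foot at about 0.087 m. Lowering it now.

Request:
{"fn": "servo_tool", "kwargs": {"rows": [[-2.5,0,2.52,0,0,0],[-4.5,0,4.53,0,0,0],[-5.3,0,5.34,0,0,0],[-5.6,0,5.64,0,0,0],[-5.7,0,5.74,0,0,0],[-5.7,0,5.74,0,0,0]]}}

```text
time: 8.7
tool_pos: [0.5402, 0.1995, 0.1194]
orientation: [179.9, -44.9, 87.3]
force: [0.7, -0.0, -3.0]
grip_width: 0.69
gripper_force: 87.1
```

Request:
{"fn": "servo_tool", "kwargs": {"rows": [[-0.1,0,0.1,0,0,0],[-0.2,0,0.2,0,0,0],[-0.3,0,0.3,0,0,0],[-0.3,0,0.3,0,0,0]]}}

```text
time: 9.2
tool_pos: [0.5396, 0.1997, 0.1141]
orientation: [-180.0, -44.9, 87.2]
force: [0.9, -1.1, -4.0]
grip_width: 0.692
gripper_force: 87.1
```

Request:
{"fn": "servo_tool", "kwargs": {"rows": [[-0.07,0,0.07,0,0,0],[-0.14,0,0.14,0,0,0],[-0.14,0,0.14,0,0,0]]}}

```text
time: 9.57
tool_pos: [0.5397, 0.1996, 0.1122]
orientation: [-180.0, -44.9, 87.2]
force: [0.5, 0.3, -3.0]
grip_width: 0.693
gripper_force: 87.1
```

Run:
```python
from h import *
p=r.grab_frame('side'); marks(p,['filter_cap','filter_wing','filter_foot','filter_lug','filter_centre'])
print(r.state()['force'])
```

```text
filter_cap 0.59 [0.5398 0.194  0.1163]
filter_wing 0.79 [0.5399 0.1942 0.1444]
filter_foot 0.64 [0.5369 0.1971 0.0016]
filter_lug 0.89 [0.5053 0.1986 0.0873]
filter_lug 0.22 [ 0.5279 -0.1381  0.0258]
filter_centre 0.57 [0.5399 0.1988 0.0813]
[-0.12418511  0.56864614 -3.44437766]
```

About 2–4 mm to go.

Request:
{"fn": "servo_tool", "kwargs": {"rows": [[-0.07,0,0.07,0,0,0],[-0.14,0,0.14,0,0,0],[-0.14,0,0.14,0,0,0]]}}

```text
time: 10.25
tool_pos: [0.5397, 0.1996, 0.1102]
orientation: [-180.0, -44.9, 87.2]
force: [0.1, -0.3, -2.4]
grip_width: 0.691
gripper_force: 87.1
```

Request:
{"fn": "servo_tool", "kwargs": {"rows": [[-0.07,0,0.07,0,0,0],[-0.14,0,0.14,0,0,0],[-0.14,0,0.14,0,0,0]]}}

```text
time: 10.62
tool_pos: [0.5399, 0.1998, 0.1099]
orientation: [-180.0, -45.0, 87.1]
force: [-6.5, -4.2, 10.7]
grip_width: 0.689
gripper_force: 88.8
```

Request:
{"fn": "servo_tool", "kwargs": {"rows": [[0.1,0,-0.1,0,0,0],[0.1,0,-0.1,0,0,0]], "grip_force": 20}}

```text
time: 10.88
tool_pos: [0.5399, 0.1996, 0.11]
orientation: [180.0, -45.0, 87.2]
force: [0.0, -1.7, 2.3]
grip_width: 0.691
gripper_force: 87.3
```

Request:
{"fn": "servo_tool", "kwargs": {"rows": [[0,0,0,0,0,0],[0,0,0,0,0,0],[0,0,0,0,0,0],[0,0,0,0,0,0],[0,0,0,0,0,0]], "hand": 8.5}}

```text
time: 11.5
tool_pos: [0.5397, 0.1996, 0.1097]
orientation: [-180.0, -44.9, 87.2]
force: [0.2, 0.8, -0.6]
grip_width: 0.993
gripper_force: 0.0
```

Run:
```python
from h import *
for c in ('side','top'):
    p=r.grab_frame(c); marks(p,['filter_cap','filter_wing','filter_foot','filter_lug','filter_centre'])
    if c=='side': cv2.imwrite('pics/s3.png',cv2.resize(p['pixels'][110:250,200:400],None,fx=3,fy=3))
print(delta([.54,.06,.25],[180,-44.9,87.2]),delta([.54,.10,.25],[180,0,87.2]))
```

```text
filter_cap 0.86 [0.5406 0.1951 0.1131]
filter_wing 0.94 [0.5396 0.195  0.1396]
filter_wing 0.62 [ 0.5287 -0.1343  0.1211]
filter_foot 0.98 [ 0.5394  0.1981 -0.0013]
filter_lug 0.78 [0.5054 0.1964 0.0828]
filter_centre 0.79 [0.5378 0.2008 0.0787]
filter_centre 0.49 [ 0.527  -0.1362  0.1226]
filter_cap 0.7 [0.5387 0.1942 0.1078]
filter_wing 0.84 [0.5451 0.1971 0.1416]
filter_lug 0.69 [0.5044 0.1948 0.0835]
filter_centre 0.69 [0.5423 0.1929 0.0749]
(array([  0.04,   0.71, -19.78]), array([-0.    , -0.0008, -0.0001])) (array([  2.87,   0.52, -16.96]), array([-1.000e-04, -7.844e-01, -1.000e-04]))
```

View pics/s3.png

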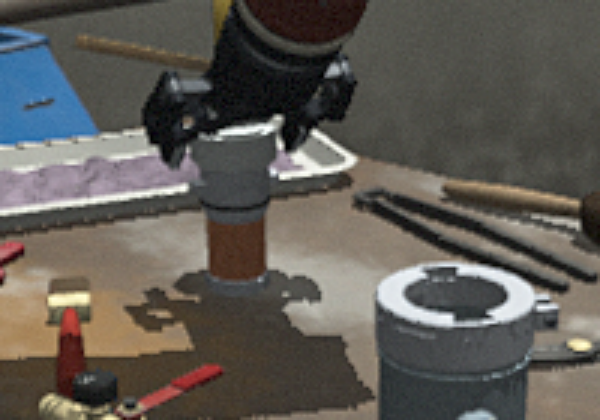

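It stands free and upright. I'll back out along the tool axis, then turn the tool to point down and go above the cartridge.

Request:
{"fn": "servo_tool", "kwargs": {"rows": [[0,0,-4,0,0,0],[0,0,-9,0,0,0],[0,0.3,-14,0,0,0],[0.5,0.5,-18,0,-0.1,0],[0.5,0.5,-18,0,-0.27,0],[0.5,0.5,-18,0,-0.44,0],[0.5,0.5,-18,0,-0.61,0],[0.5,0.5,-18,0,-0.784,0],[0.5,0.5,-18,0,-0.784,0],[0.5,0.5,-18,0,-0.784,0]]}}

```text
time: 13.35
tool_pos: [0.5385, 0.076, 0.2403]
orientation: [-179.9, -0.2, 87.2]
force: [0.1, -0.6, 0.4]
grip_width: 0.996
gripper_force: 0.0
```

Run:
```python
from h import *
p=r.grab_frame('top'); marks(p,['filter_cap','filter_wing','filter_foot','filter_lug','filter_centre'])
cv2.imwrite('pics/t4.png',cv2.resize(p['pixels'][160:260,180:300],None,fx=5,fy=5,interpolation=cv2.INTER_CUBIC))
p=r.grab_frame('side'); marks(p,['filter_cap','filter_wing','filter_foot','filter_lug','filter_centre'])
print(r.state()['tool_pos'],r.state()['orientation'],np.round(r.state()['joint_positions'],1))
```

```text
filter_cap 0.57 [0.5397 0.1956 0.1122]
filter_wing 0.66 [0.5411 0.1939 0.1397]
filter_foot 0.8 [ 0.5371  0.1948 -0.    ]
filter_lug 0.84 [0.5052 0.1994 0.0842]
filter_centre 0.57 [0.5392 0.1973 0.0798]
[0.5387001  0.07583913 0.24067251] [-1.79997472e+02 -3.27240869e-02  8.71892462e+01] [-5.8 -3.9 -5.4 88.5  0.  87. ]
```

View pics/t4.png

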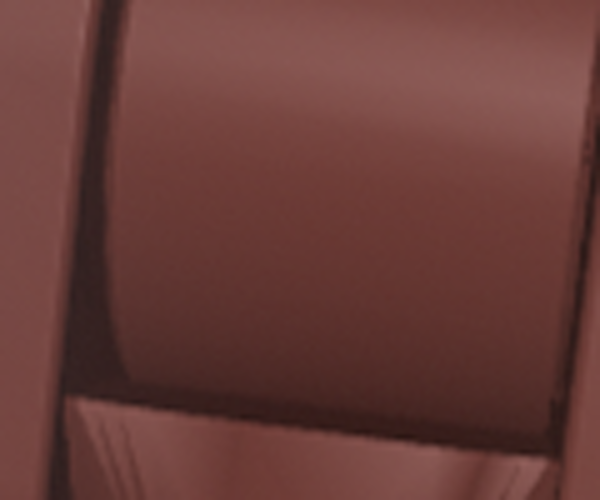

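The arm hides the cartridge from the top camera, but the side view and the grip geometry agree on (0.5397, 0.196). I'll go above it, descend and grip the cap.

Request:
{"fn": "servo_tool", "kwargs": {"rows": [[5,-0.25,0,0,0,0],[10,-0.45,0,0,0,0],[12,-0.5,0,0,0,0],[12,-0.5,0,0,0,0],[12,-0.5,4,0,0,0],[12,-0.5,8,0,0,0],[12,-0.5,10.5,0,0,0],[12,-0.5,12.05,0,0,0],[12,-0.5,12.05,0,0,0],[12,-0.5,12.05,0,0,0]]}}

```text
time: 15.2
tool_pos: [0.5403, 0.1958, 0.1216]
orientation: [179.9, -0.0, 87.2]
force: [1.1, -0.5, 0.5]
grip_width: 0.996
gripper_force: 0.0
```

Request:
{"fn": "servo_tool", "kwargs": {"rows": [[0,0,0,0,0,0],[0,0,0,0,0,0],[0,0,0,0,0,0],[0,0,0,0,0,0],[0,0,0,0,0,0],[0,0,0,0,0,0]], "hand": 4, "grip_force": 80}}

```text
time: 15.95
tool_pos: [0.5404, 0.1962, 0.1217]
orientation: [179.9, -0.0, 87.2]
force: [0.1, 0.3, 6.3]
grip_width: 0.683
gripper_force: 88.5
```

Run:
```python
from h import *
s=r.state();print(s['tool_pos'],s['orientation'],s['force'],s['grip_width'])
print(delta([.527,-.136,.25],[180,0,154.2]))
p=r.grab_frame('side'); marks(p,['filter_cap','filter_wing','filter_foot','filter_lug','filter_centre','housing_mouth'])
cv2.imwrite('pics/s5.png',cv2.resize(p['pixels'][110:250,200:400],None,fx=3,fy=3))
```

```text
[0.54037994 0.19624492 0.12173521] [ 1.79872863e+02 -4.97430826e-02  8.72039622e+01] [0.10903013 0.25852195 6.28967832] 0.6830182809553731
(array([-33.24,   0.31, -12.85]), array([ 2.5000e-03,  5.0000e-04, -1.1693e+00]))
filter_cap 0.56 [0.541  0.1953 0.1144]
filter_wing 0.76 [0.5371 0.1971 0.1384]
filter_foot 0.9 [ 0.5381  0.1973 -0.0018]
filter_lug 0.88 [0.5076 0.1996 0.0847]
filter_centre 0.66 [0.5398 0.1969 0.0817]
housing_mouth 0.92 [ 0.5255 -0.137   0.1261]
```

View pics/s5.png

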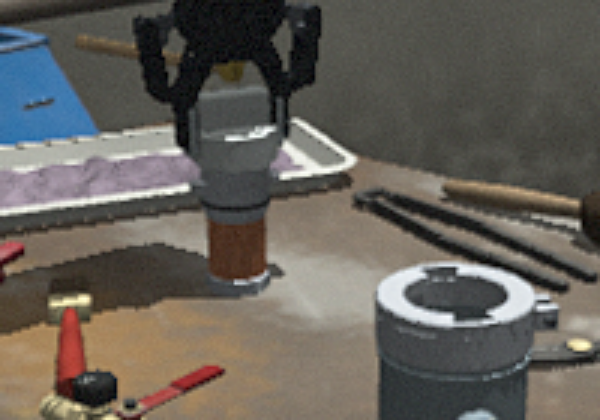

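The cap is gripped and both fingers are seated. I'll lift it, carry it over the housing while turning to about the slot angle, and check that angle in the side view.

Request:
{"fn": "servo_tool", "kwargs": {"rows": [[0,0,-5,0,0,0],[0,0,-10,0,0,0],[-2,0,-15.3,0,0,-0.1],[-7,0.07,-15.3,0,0,-0.25],[-12,0.12,-15.3,0,0,-0.4],[-17,0.16,-15.3,0,0,-0.55],[-22,0.2,-15.3,0,0,-0.7],[-26,0.25,-15.3,0,0,-0.85],[-29,0.3,-15.3,0,0,-1.0],[-31.5,0.3,-15.3,0,0,-1.12],[-33.24,0.3,-15.3,0,0,-1.218],[-33.24,0.3,-15.3,0,0,-1.218],[-33.24,0.3,-15.3,0,0,-1.218]]}}

```text
time: 17.92
tool_pos: [0.5262, -0.1356, 0.273]
orientation: [180.0, -0.0, 156.9]
force: [0.3, 0.4, -3.1]
grip_width: 0.683
gripper_force: 87.8
```

Run:
```python
from h import *
s=r.state();print(s['tool_pos'],s['orientation'],s['force'],s['wrist_torque'],np.round(s['joint_positions'],1))
p=r.grab_frame('side')
f,n=[unproj(p,(200+u/3-.33,110+v/3-.33),.12) for u,v in((441,269),(475,317))]
print(f,n,np.degrees(np.arctan2(f[1]-n[1],f[0]-n[0])),np.linalg.norm(f-n),(f+n)/2)
marks(p,['filter_cap','filter_wing','filter_foot','filter_lug','filter_centre','housing_mouth'])
cv2.imwrite('pics/s6.png',cv2.resize(p['pixels'][60:260,270:450],None,fx=3,fy=3,interpolation=cv2.INTER_CUBIC))
```

```text
[ 0.52623757 -0.135618    0.27297963] [ 1.79962714e+02 -3.56227376e-02  1.56894352e+02] [ 0.28523366  0.43407565 -3.14874368] [ 0.00927385 -0.02694148 -0.03533697] [-28.3  -3.5  -1.7  91.9   0.   -5.2]
[ 0.53731686 -0.1030866   0.12      ] [ 0.51860631 -0.16778421  0.12      ] 73.87013017494263 0.06734882619687241 [ 0.52796158 -0.1354354   0.12      ]
filter_cap 0.67 [ 0.5298 -0.1353  0.2635]
filter_wing 0.7 [ 0.5257 -0.1354  0.2917]
filter_foot 0.63 [ 0.5238 -0.1331  0.1502]
filter_lug 0.96 [ 0.5133 -0.1658  0.2353]
filter_centre 0.59 [ 0.526  -0.1326  0.2317]
filter_centre 0.34 [ 0.5143 -0.1674  0.2364]
housing_mouth 0.86 [ 0.5262 -0.1386  0.1231]
housing_mouth 0.73 [ 0.3957  0.1498 -0.0032]
```

View pics/s6.png

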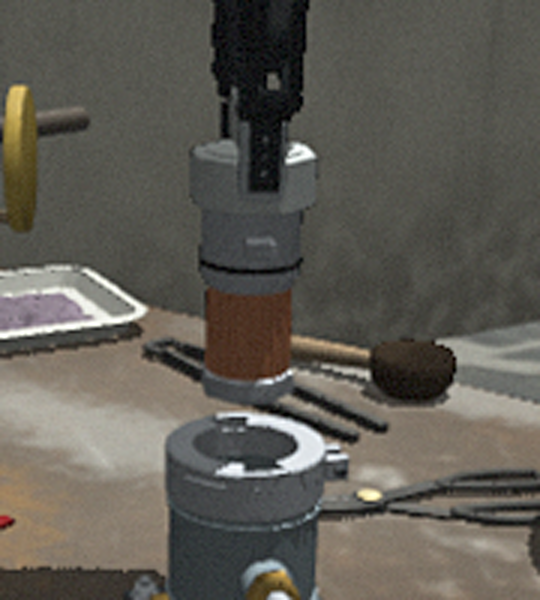

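The slots read 67° from the top view and 74° from the side, so I'll set 70° (yaw 160). Lowering the foot into the bore.

Request:
{"fn": "servo_tool", "kwargs": {"rows": [[-0.12,0.05,0,0,0,-0.055],[-0.12,0.05,1.5,0,0,-0.055],[-0.12,0.05,2.7,0,0,-0.055],[-0.12,0.05,3.4,0,0,-0.055],[-0.12,0.05,4.2,0,0,-0.055],[-0.12,0.05,4.5,0,0,-0.055],[-0.12,0.05,4.5,0,0,-0.055]]}}

```text
time: 19.15
tool_pos: [0.5276, -0.1361, 0.228]
orientation: [180.0, -0.0, 160.1]
force: [0.3, 0.7, -3.5]
grip_width: 0.679
gripper_force: 87.9
```

Clear so far, with the foot about 13 mm inside.

Request:
{"fn": "servo_tool", "kwargs": {"rows": [[0,0,1,0,0,0],[0,0,2,0,0,0],[0,0,3,0,0,0],[0,0,4,0,0,0],[0,0,5,0,0,0],[0,0,5.7,0,0,0],[0,0,5.7,0,0,0]]}}

```text
time: 20.02
tool_pos: [0.5273, -0.136, 0.1704]
orientation: [180.0, -0.1, 160.1]
force: [0.6, -0.1, -3.4]
grip_width: 0.684
gripper_force: 87.9
```

Request:
{"fn": "servo_tool", "kwargs": {"rows": [[0,0,0.4,0,0,0],[0,0,0.7,0,0,0],[0,0,0.9,0,0,0],[0,0,1.0,0,0,0],[0,0,1.1,0,0,0],[0,0,1.1,0,0,0]]}}

```text
time: 20.78
tool_pos: [0.5274, -0.136, 0.1599]
orientation: [180.0, -0.0, 160.1]
force: [-1.3, 0.7, -2.6]
grip_width: 0.681
gripper_force: 87.9
```

Request:
{"fn": "servo_tool", "kwargs": {"rows": [[0,0,0.1,0,0,0],[0,0,0.2,0,0,0],[0,0,0.3,0,0,0],[0,0,0.3,0,0,0]]}}

```text
time: 21.28
tool_pos: [0.5273, -0.136, 0.1568]
orientation: [180.0, -0.1, 160.1]
force: [-3.5, 1.3, -2.2]
grip_width: 0.681
gripper_force: 87.9
```

Request:
{"fn": "servo_tool", "kwargs": {"rows": [[0.05,0,0.2,0,0,0],[0.05,0,0.4,0,0,0],[0.05,0,0.5,0,0,0],[0.05,0,0.5,0,0,0]]}}

```text
time: 21.78
tool_pos: [0.5274, -0.136, 0.1533]
orientation: [180.0, 0.1, 160.1]
force: [-4.9, 1.8, 8.0]
grip_width: 0.683
gripper_force: 89.4
```

Run:
```python
from h import *
s=r.state();print(s['tool_pos'],s['orientation'],s['force'],s['wrist_torque'],s['joint_positions'])
```

```text
[ 0.52735308 -0.1360072   0.15329343] [1.79985607e+02 5.64638087e-02 1.60144100e+02] [-4.90540612  1.81402354  8.0151733 ] [0.70764251 1.30286082 0.13914722] [-2.82405116e+01 -3.55899164e+00 -1.41503054e+01  7.93549248e+01
  2.24730504e-02 -8.38460860e+00]
```

It's in the slots and on the spring plate. A small side force acts along tool +x, so I'll ease that way while pressing down.

Request:
{"fn": "servo_tool", "kwargs": {"rows": [[0.06,0,0.2,0,0,0],[0.1,0,0.4,0,0,0],[0.1,0,0.6,0,0,0],[0.1,0,0.8,0,0,0],[0.1,0,0.95,0,0,0],[0.1,0,1.05,0,0,0],[0.1,0,1.05,0,0,0]]}}

```text
time: 22.65
tool_pos: [0.5274, -0.136, 0.1435]
orientation: [180.0, 0.2, 160.1]
force: [-2.8, 2.2, 9.4]
grip_width: 0.682
gripper_force: 89.5
```

Request:
{"fn": "servo_tool", "kwargs": {"rows": [[0.03,-0.02,0.08,0,0,0],[0.03,-0.02,0.15,0,0,0],[0.03,-0.02,0.15,0,0,0]]}}

```text
time: 23.02
tool_pos: [0.5272, -0.1361, 0.1422]
orientation: [180.0, 0.2, 160.1]
force: [-2.0, 2.3, 10.5]
grip_width: 0.683
gripper_force: 89.5
```

Request:
{"fn": "servo_tool", "kwargs": {"rows": [[0,0,0.06,0,0,0],[0,0,0.06,0,0,0.06],[0,0,0.06,0,0,0.12],[0,0,0.06,0,0,0.18],[0,0,0.06,0,0,0.24],[0,0,0.06,0,0,0.24]]}}

```text
time: 23.78
tool_pos: [0.5276, -0.1364, 0.142]
orientation: [179.9, 0.3, 146.3]
force: [-0.8, 0.8, 10.7]
grip_width: 0.68
gripper_force: 89.5
```

Run:
```python
from h import *
s=r.state();print(s['tool_pos'],s['orientation'],s['force'],s['wrist_torque'],s['joint_positions'])
```

```text
[ 0.52763313 -0.136436    0.14195132] [179.92459778   0.28247045 146.33015278] [-0.77474721  0.83052669 10.7496253 ] [ 0.43860641  0.27354962 -0.13054959] [-2.82810580e+01 -3.57385771e+00 -1.53491975e+01  7.79363570e+01
  4.85412919e-02  5.38872543e+00]
```

It turns freely under the rim. Continuing towards the stop.

Request:
{"fn": "servo_tool", "kwargs": {"rows": [[0,0,0,0,0,0.08],[0,0,0,0,0,0.16],[0,0,0,0,0,0.24],[0,0,0,0,0,0.32],[0,0,0,0,0,0.4],[0,0,0,0,0,0.48],[0,0,0,0,0,0.5],[0,0,0,0,0,0.5]]}}

```text
time: 24.78
tool_pos: [0.5278, -0.1363, 0.142]
orientation: [179.8, 0.2, 117.7]
force: [0.4, 2.5, 10.8]
grip_width: 0.68
gripper_force: 89.5
```

Run:
```python
from h import *
s=r.state();print(s['tool_pos'],s['orientation'],s['force'],s['wrist_torque'],s['joint_positions'])
```

```text
[ 0.52783894 -0.13625583  0.14204095] [179.76430718   0.20981701 117.74069544] [ 0.41268571  2.50624333 10.84448028] [0.55337835 0.05736873 0.03378013] [-28.2692192   -3.57675197 -15.34269996  77.92832209   0.07812365
  33.98986223]
```

Request:
{"fn": "servo_tool", "kwargs": {"rows": [[0,0,0,0,0,0.04],[0,0,0,0,0,0.08],[0,0,0,0,0,0.08]]}}

```text
time: 25.15
tool_pos: [0.5275, -0.1345, 0.1419]
orientation: [179.7, 0.0, 113.3]
force: [-0.3, 12.0, 14.1]
grip_width: 0.681
gripper_force: 89.9
```

Run:
```python
from h import *
s=r.state();print(s['tool_pos'],s['orientation'],s['force'],s['wrist_torque'])
```

```text
[ 0.52754844 -0.13451444  0.14189509] [1.79706264e+02 1.05542505e-02 1.13252506e+02] [-0.26545894 11.96755391 14.05564638] [2.16779093 0.25205673 0.5159323 ]
```

Request:
{"fn": "servo_tool", "kwargs": {"rows": [[0,0,0,0,0,0.03],[0,0,0,0,0,0.06],[0,0,0,0,0,0.06]]}}

```text
time: 25.52
tool_pos: [0.5277, -0.135, 0.1423]
orientation: [179.7, 0.1, 110.0]
force: [-3.0, 8.7, 15.0]
grip_width: 0.684
gripper_force: 92.8
```

Run:
```python
from h import *
s=r.state();print(s['tool_pos'],s['orientation'],s['force'],s['wrist_torque'])
```

```text
[ 0.52774523 -0.13497562  0.14225218] [1.79724417e+02 9.03647759e-02 1.10026459e+02] [-2.98209511  8.73764909 15.00961891] [1.3860572  0.25672413 3.06880742]
```

The torque has risen to 3 N·m, so it's at the stop. I'll ease the turn slightly and let it rise into the notches.

Request:
{"fn": "servo_tool", "kwargs": {"rows": [[0,0,0,0,0,-0.03],[0,0,-0.15,0,0,-0.03],[0,0,-0.3,0,0,-0.03],[0,0,-0.45,0,0,-0.03],[0,0,-0.5,0,0,-0.03],[0,0,-0.5,0,0,-0.03]]}}

```text
time: 26.28
tool_pos: [0.5275, -0.1351, 0.1443]
orientation: [179.8, -0.0, 111.5]
force: [6.0, 2.6, -8.0]
grip_width: 0.685
gripper_force: 88.5
```

Run:
```python
from h import *
s=r.state();print(s['tool_pos'],s['orientation'],s['force'],s['wrist_torque'])
p=r.grab_frame('side'); marks(p,['filter_cap','filter_wing','filter_centre','housing_mouth'])
```

```text
[ 0.52749637 -0.13509766  0.14429489] [ 1.79760726e+02 -9.07608734e-03  1.11546112e+02] [ 6.04302127  2.63654078 -8.0488648 ] [ 0.70403603 -2.03158602  0.88112828]
filter_cap 0.85 [ 0.526  -0.1365  0.1349]
filter_cap 0.25 [ 0.524  -0.1363  0.1633]
filter_wing 0.91 [ 0.5249 -0.1353  0.1612]
filter_wing 0.54 [ 0.7185 -0.0454  0.0029]
filter_centre 0.61 [ 0.5279 -0.1329  0.1033]
```

It stays low, at 22–23 mm with the lift pulling 8 N. The leftover torque is probably pinning the lugs by friction, so I'll press down again, unload the torque near the stop, and let it rise.

Request:
{"fn": "servo_tool", "kwargs": {"rows": [[0,0,0.2,0,0,0],[0,0,0.4,0,0,0],[0,0.03,0.4,0,0,0],[0,0.03,0.4,0,0,-0.015],[0,0.03,0.4,0,0,-0.015]]}}

```text
time: 27.15
tool_pos: [0.5277, -0.1353, 0.1434]
orientation: [179.8, 0.1, 112.4]
force: [-3.6, 7.3, 16.9]
grip_width: 0.683
gripper_force: 91.1
```

Run:
```python
from h import *
s=r.state();print(s['tool_pos'],s['orientation'],s['force'],s['wrist_torque'])
```

```text
[ 0.52772252 -0.13531622  0.14339819] [1.79755709e+02 1.03102980e-01 1.12370353e+02] [-3.55839868  7.27967822 16.89165501] [1.39240071 0.72535477 0.29034862]
```

Run:
```python
from h import *
p=r.grab_frame('side')
cv2.imwrite('pics/s7.png',cv2.resize(p['pixels'][140:250,310:410],None,fx=5.4,fy=5.4,interpolation=cv2.INTER_CUBIC))
```

```text
(no output)
```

View pics/s7.png

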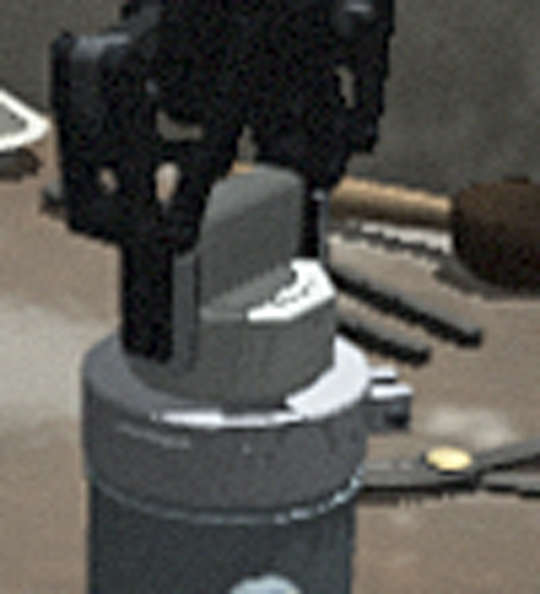

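The cap sits just above the ring, with the near finger at (155,350) and the clamp ears at (390,385). If it's in the notch window, letting go should make it spring up; if not, it stays low and I'll retake it by the wing. Releasing now.

Request:
{"fn": "servo_tool", "kwargs": {"rows": [[0,0,-0.15,0,0,0],[0,0,-0.15,0,0,0]], "grip_force": 20}}

```text
time: 27.45
tool_pos: [0.5277, -0.1353, 0.1439]
orientation: [179.8, 0.1, 112.4]
force: [0.1, 5.3, 8.2]
grip_width: 0.68
gripper_force: 90.1
```

Request:
{"fn": "servo_tool", "kwargs": {"rows": [[0,0,0,0,0,0],[0,0,0,0,0,0],[0,0,0,0,0,0],[0,0,0,0,0,0],[0,0,-3,0,0,0],[0,0,-7,0,0,0],[0,0,-7,0,0,0]], "hand": 8.5}}

```text
time: 28.32
tool_pos: [0.5276, -0.1364, 0.2154]
orientation: [179.8, 0.2, 112.3]
force: [0.1, 0.6, -0.6]
grip_width: 0.998
gripper_force: 0.0
```

Run:
```python
from h import *
s=r.state();print(s['tool_pos'],s['orientation'],s['force'],s['wrist_torque'],s['joint_positions'])
for i in range(2):
    p=r.grab_frame('side'); marks(p,['filter_cap','filter_wing','filter_centre','filter_foot','housing_mouth'])
```

```text
[ 0.52758293 -0.13642092  0.21535634] [179.79821458   0.21630419 112.29006328] [ 0.09491892  0.6018022  -0.64323217] [ 0.01387674 -0.05638635 -0.0090912 ] [-2.82660075e+01 -4.29401795e+00 -8.40724444e+00  8.55915348e+01
  1.84059969e-02  3.94435957e+01]
filter_cap 0.78 [ 0.5248 -0.1335  0.1395]
filter_wing 0.63 [ 0.5276 -0.1348  0.1682]
filter_centre 0.69 [ 0.5304 -0.1326  0.1074]
filter_foot 0.33 [ 0.5278 -0.1365  0.1663]
filter_cap 0.63 [ 0.5248 -0.134   0.1371]
filter_wing 0.83 [ 0.5254 -0.1327  0.1671]
filter_centre 0.96 [ 0.5255 -0.1358  0.1051]
filter_centre 0.55 [ 0.5262 -0.1311  0.1426]
housing_mouth 0.43 [ 0.7199 -0.043   0.0025]
```

The marks rose about 4 mm (cap 0.135→0.139, wing 0.161→0.167), which suggests it locked. I'll clear the arm and check with both cameras.

Request:
{"fn": "servo_tool", "kwargs": {"rows": [[0,0,-5,0,0,0],[5,0,-8,0,0,0],[10,0,-8,0,0,0],[15,0,-8,0,0,0],[20,0,-8,0,0,0],[25,0,-8,0,0,0],[25,0,-8,0,0,0],[25,0,-8,0,0,0]]}}

```text
time: 29.92
tool_pos: [0.4314, 0.0956, 0.2921]
orientation: [180.0, 0.0, 112.3]
force: [0.3, 0.7, 0.4]
grip_width: 0.995
gripper_force: 0.0
```

Run:
```python
from h import *
s=r.state();print(s['tool_pos'],s['force'])
acc={}
for i in range(5):
  for c in ('side','top'):
    p=r.grab_frame(c)
    for n in ('filter_cap','filter_wing','filter_centre','housing_mouth'):
        d=r.mark_of(p,n)
        if d:
            w=world(p,d[0]['at'])
            if np.linalg.norm(w[:2]-[.527,-.136])<.02: acc.setdefault((c,n),[]).append(w)
for k,v in acc.items(): print(k,len(v),np.round(np.median(v,0),4))
cv2.imwrite('pics/t8.png',p['pixels'])
# pixel shift of cap region vs low picture s7
a=cv2.imread('pics/s7.png'); a=cv2.resize(a,(100,110),interpolation=cv2.INTER_AREA)
b=r.grab_frame('side')['pixels'][140:250,310:410]
def shift(sl):
    t=a[sl]; m=cv2.matchTemplate(b,t,cv2.TM_CCOEFF_NORMED); _,v,_,l=cv2.minMaxLoc(m); return v,l[0]-sl[1].start,l[1]-sl[0].start
print('cap+wing',shift((slice(36,66),slice(38,60))),'housing',shift((slice(80,105),slice(15,70))))
q=r.grab_frame('side'); print('px per 4mm',proj(q,[.527,-.136,.144])-proj(q,[.527,-.136,.14]))
```

```text
[0.43144517 0.09556076 0.29210517] [0.32411839 0.74334656 0.37456595]
('side', 'filter_cap') 5 [ 0.5277 -0.133   0.1404]
('side', 'filter_wing') 4 [ 0.5271 -0.1344  0.1656]
('side', 'filter_centre') 5 [ 0.5283 -0.1324  0.1058]
('top', 'filter_cap') 5 [ 0.5266 -0.1341  0.1347]
('top', 'filter_wing') 5 [ 0.5321 -0.1319  0.1668]
('top', 'filter_centre') 5 [ 0.5315 -0.1357  0.1031]
cap+wing (0.7177094221115112, 0, -3) housing (0.9793879985809326, 0, 0)
px per 4mm [ 0.07005533 -2.34715744]
```

The side camera shows the cap 3 px higher than when fully pressed, about 5–6 mm, which fits the locked 26 mm foot height. The average mark heights agree (cap 0.140, wing 0.166). Nothing touches it, so I'm handing in.

```bash
python3 -c "
from h import *
print(r.sign_off())"
```

```text
the job is handed in; nothing more can be done
None
```

I stood the cartridge on its foot and let go, then fitted it in the housing and turned it clockwise to the stop; camera heights (cap 0.140 m, wing 0.166 m) show it sprung up and locked. I handed the job in at about 31 s of the 72 s allowed; the hand-in gave no verdict.

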